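# Log a coating-thickness job: scan the card, gauge both sides of each frame section

### The job

Open the job by reading the bar-code on the job card with the hand scanner, held steady on it for a good second, and put the scanner back in its cradle. Then gauge the frame sections from the grey mat in order from the robot's left to its right: push the middle of a section's plain face squarely and gently onto the level thickness probe until its sprung sleeve is home, keep it there for a good second, turn the section round and gauge the side with the lip in the same way, then stand it upright in the white tray. Leave the cup and the beaker where they stand.

Things in the scene. Friction and masses are not known exactly. Their poses are not given: they have to be found in the camera images.
- s1: section at the left place on the mat (largest y); may be absent. Cut-off of coated window-frame profile standing on end: box tube 50 (x) x 50 (y) mm, 3 mm wall, 60 mm tall, open ends, about 0.1 kg. Origin: underside, centre of the box; z up. The plain face looks to +x (x = +25 mm); the lip side (x = -25 mm) looks to -x. Grip it across y.
- s2: section at the middle place; may be absent; same shape. The lip, 3 mm thick and full height, stands out 14 mm from the -x face (to x = -39 mm) along its +y edge, flush with the +y side; the rest of that face is flat. Front and lip side are 180 degrees apart in yaw.
- s3: section at the right place (smallest y); may be absent; same shape. Two or three are present, at any yaw, about 125 mm apart along the mat.
- in_mat: fixed grey mat that the sections start on, 180 (x) x 380 (y) mm, 3 mm thick; origin at the centre of its underside
- tray: fixed white tray for gauged sections, 180 (x) x 390 (y) mm outside, walls 4 mm thick and 18 mm high, floor 4 mm thick; origin at the centre of its underside
- stand: fixed measuring stand: base plate 200 (x) x 120 (y) x 10 mm; origin: centre of its underside. A 26 mm thick probe barrel is clamped level along x, 45 mm above the bench; its mouth, at x = +25 mm, faces the stand's -x (roughly to the robot). A 160 mm tall column with a 40 x 44 mm clamp (to 63 mm high) stands at x = +72 mm. Over the plate's front half is only the tip.
- sleeve (a joint): the probe's sprung sleeve: 0 out, grows as it is pushed into the barrel along the stand's +x, hard stop at 0.006 m. About 1.3 N starts it and 5.5 N has it home; it springs back by itself.
- sleeve_tip (a point): centre of the flat round end (18 mm in diameter) of the sleeve, which stands 25 mm out of the barrel when free: at stand x = 0, y = 0, 45 mm above the bench
- scanner: loose cordless bar-code scanner, 0.26 kg, standing upright in its cradle: foot 76 (x) x 56 (y) x 12 mm, slim handle, and on top a level head 85 mm long (x = -35 to +50 mm), 44 mm wide (y), 100 to 142 mm above the foot's underside: grip the head across y from above. Origin: centre of the foot's underside; it looks along +x. It reads by itself.
- window (a point): the scanner's reading window at the front of its head, scanner (52, 0, 121) mm; it looks along the scanner's +x and reads at 40 to 150 mm, aimed at the middle of the label, up to about 30 degrees off square
- cradle: fixed charging cradle, 120 (x) x 96 (y) mm: a floor 12 mm above the bench inside a 10 mm high rim; the recess is 96 (x) x 76 (y) mm (10 mm of play all round the scanner's foot). Origin: centre of its underside; the scanner belongs at its centre, 12 mm up, looking along the cradle's x
- card: fixed job-card stand: round foot 100 mm in diameter with a post; origin at the foot's underside; the card looks along its -x (towards the robot)
- label: the bar-code label (66 x 36 mm) at the middle of a leaning board (110 mm wide, 90 mm along the slope) 235 mm above the bench; origin at the label's centre; it looks along its -x, leaning back 0.4 rad (23 degrees) from upright, and y runs along the bars' row
- cup1: bystander: frosted plastic cup, 68 mm across, 85 mm tall; origin under its centre
- beaker: bystander: glass beaker, 72 mm across, 90 mm tall; origin under its centre
Things that resemble listed ones, but are neither listed nor needed, are in the scene too. Leave any green or red look-alike of the s2 alone. Leave any turquoise look-alike of the cradle alone.

How it is judged:
By the outcome, as a careful person would: the job done as asked, in the order asked, and still so for the second after the job is handed in, with the robot touching nothing.
Of s1, s2, s3 only 2 to 3 are there at a start; the rules pass over those that are not, and their reading is None.
At some moment in a run one of s1, s2, s3 may be knocked a few centimetres aside while the robot is not near it.
It also fails if it takes over 210 s, if anything falls off the work surface, if the arm or the gripper's body presses on something with over 40 N, if the wrist force passes 120 N, or if a joint passes its speed limit or range.

### The arm

A 6-joint arm with a two-finger parallel gripper is mounted at the origin on the work surface. World frame = base frame: x ahead of the robot, y to its left, z up, the work surface at z = 0. Lengths are in mm, angles in rad, forces in N, time in s.
With the tool pointing down it reaches from about 300 to 775 mm from the base axis. Payload 14.6 kg.
Tool frame: the origin (TCP) lies on the front face of the gripper's body, between the roots of the fingers; the fingertips stand 73 mm ahead of it and the grasp point (between the pads) lies 54 mm ahead of it; z points along the fingers, y is the line along which they close (so a half turn about z gives the same grasp; the last joint's range is limited). The gripper opens to 85 mm and grips with 20 to 120 N. Pads are 22 mm wide; open, the fingers measure 114 mm over their backs; the gripper's body (76 mm by 85 mm) begins 54 mm behind the grasp point. The pads swing forward as they close: fully open they stand 13 mm farther back than shut.
Start: joints at [-1.364, 0.3, 1.521, -0, 1.321, -0.067], TCP at [148.709, -529.505, 303.881] pointing down, gripper open.
Joint ranges: [-3.03, 3.03], [-0.79, 2.21], [0.23, 2.52], [-1.04, 4.18], [0, 3.07], [-2.55, 2.55]. Speed limits (rad/s): [2.22, 2.22, 2.57, 3.14, 3.14, 3.14].

### API

Orientations are given as a rotation vector (axis times angle).
In Python, from bench import r, optics gives the robot as it stands.
- The arm moves only by the tool servo_tool, never from a script. Its argument "commands" is a list that holds one entry, the list of rows, each a list of 4 numbers: the shift along the tool's x, y, z in cm, then the turn about the tool's z in rad. A call has 1 to 12 rows; each row shifts and turns the commanded pose from where the row before left it, along the tool's axes as they then stand; what a row does not reach is not made up. A row lasts 1/8 s, in which the tool goes at most 62.5 mm and 10.7 degrees, less where a joint would pass 70% of its speed; a pose out of reach is approached as far as the arm can. A call is refused whole if a number of a shift passes 6.25 or a number of a turn 0.188, either way. A call with a gripper value outside its range is refused whole. "hand" is the opening, from 0 (shut) to 1 (fully open), set as the call begins (left out, the last holds). The fingers move at their own pace and stop on an object; "newtons" is the grip in N (left out, the last holds). Time passes only in rows, so rows that do not move let the fingers close. It gives the time, the measured TCP pose, the force, the opening and the grip force at its end, in the units of the state.
- r.get_state(): the state, without advancing time (a new reading comes with each control period).
- optics.read_camera(name): name is "scene" or "top" or "wrist"; returns the picture (384x512x3 uint8, red, green, blue); there is no depth.
- optics.calibration(name): a dict with "fx", "fy", "cx", "cy" (pixels), "D" ([k1, k2, p1, p2, k3] as OpenCV has them; the pictures are not rectified), "world_to_cam" (4x4, takes a point from world to camera coordinates); the wrist camera has in their place "tool_from_camera" (4x4, takes a point from camera to tool coordinates, whose origin is the TCP and whose axes are the flange's). Camera axes: x right, y down, z forward; pixel columns grow to the right and rows downward; lengths in mm; the calibration is good to about 2 mm. A picture is of the moment at which its call begins: read the wrist's pose just before it. calibration takes no time and is no camera call.
- r.close_job(): hands the job in; it is judged then, once.
The state is a dict: "t": time; "q": joint angles; "joint_velocities": joint speeds; "effort": joint torques, N m; "tool_pos": TCP position; "tool_rot": TCP orientation; "force": force on the tool from outside, world axes, zero at the start; "ft_torque": the same for the moment, N m; "gripper_width": opening from 0.0 (shut) to 1.0 (fully open); "grasp_force": force on a finger pad.
Only numpy, scipy, OpenCV 4.12 (cv2) and the standard library are available. Lean on these libraries where they do the work, as an engineer would, in place of code of your own. Each camera call takes 0.05 s, during which the arm holds its last target. There are 200 camera calls.

## Working session

There is one attempt and no reset: what is moved stays moved. The work goes in short steps, Python scripts to look and compute and a tool call to move; the robot and the scene stay as the last step left them, time stands still between calls to the robot, and variables do not carry over. Pictures are saved under pics/ and viewed, at most 14 in all, crops included, and the job is handed in when it is done.

Besides the shell and the picture viewer there is one more tool, called after "Request:" as name([rows], argument=value, ...), one row to a line, values as JSON. servo_tool: Moves the arm, as the interface text tells. Its arguments: {"type":"object","properties":{"commands":{"type":"array"},"hand":{"type":"number"},"newtons":{"type":"number"}},"required":["commands"]}

```bash
ls; mkdir -p pics
python3 - <<'E'
from bench import r, optics
import cv2,json,numpy as np
s=r.get_state();print(s)
for n in("scene","top","wrist"):
    im=optics.read_camera(n);cv2.imwrite(f"pics/{n}0.png",im[:,:,::-1])
    c=optics.calibration(n);print(n,{k:np.round(np.array(v),4).tolist() for k,v in c.items()})
E
```

```text
pics
{'t': 0.0, 'q': array([-1.36360018e+00,  3.00474075e-01,  1.52157919e+00,  5.80269273e-06,
        1.32069677e+00, -6.66069437e-02]), 'joint_velocities': array([-0.00145616, -0.0002966 ,  0.00130846,  0.00221551,  0.00293902,
       -0.00028245]), 'effort': array([-2.51424872e-04, -5.43502378e+01, -3.61797810e+01, -7.27741622e-05,
        3.99846205e-03,  1.06041588e-05]), 'tool_pos': array([ 148.68110209, -529.36882802,  303.32043342]), 'tool_rot': array([-3.11105488e+00, -4.28586836e-01,  1.18839177e-04]), 'force': array([-0.93416296,  0.49733305, -1.4295584 ]), 'ft_torque': array([-0.04873356, -0.01727848, -0.02982559]), 'grasp_force': 0.0, 'gripper_width': 1.00002073274257}
scene {'fx': 358.5158, 'fy': 358.5158, 'cx': 252.183, 'cy': 195.5514, 'D': [-0.1047, 0.0, 0.0, 0.0, 0.0], 'world_to_cam': [[-0.8391, 0.5438, -0.0133, 424.4737], [0.4094, 0.6152, -0.6737, -35.2143], [-0.3582, -0.5707, -0.7389, 1292.8064], [0.0, 0.0, 0.0, 1.0]]}
top {'fx': 386.3881, 'fy': 386.3881, 'cx': 255.7055, 'cy': 195.3346, 'D': [0.0081, 0.0, 0.0, 0.0, 0.0], 'world_to_cam': [[0.0005, -0.9996, -0.0292, -51.0887], [-0.9931, 0.0029, -0.1168, 481.3622], [0.1168, 0.0291, -0.9927, 1247.4469], [0.0, 0.0, 0.0, 1.0]]}
wrist {'fx': 274.5604, 'fy': 274.5604, 'cx': 260.7893, 'cy': 187.7793, 'D': [-0.0646, 0.0, 0.0, 0.0, 0.0], 'tool_from_camera': [[0.0002, -0.9458, -0.3249, 83.8136], [1.0, 0.0003, -0.0002, 0.0192], [0.0003, -0.3249, 0.9458, -69.0841], [0.0, 0.0, 0.0, 1.0]]}
```

View pics/scene0.png

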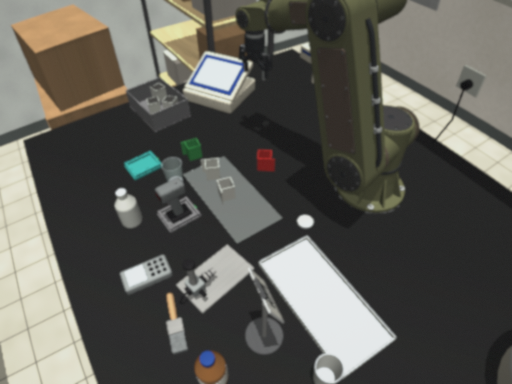

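View pics/top0.png

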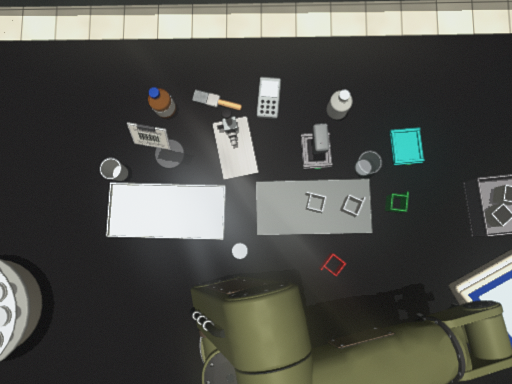

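Top view: mat (257–372, 180–235) with sections at (315,202) and (353,205), so the left place is empty. Scanner/cradle is at (317,146), beaker at (369,163), stand at (235,148), card at (150,137), cup at (113,169) and tray at (107–225, 183–240). Look-alikes are green (400,202), red (334,265), turquoise (407,146), plus grey sections in the box at the far right (505,200).

```bash
cat > h.py <<'E'
from bench import r, optics
import cv2, numpy as np
from scipy.spatial.transform import Rotation as R
def cam(n,s=None):
    c=optics.calibration(n);K=np.array([[c['fx'],0,c['cx']],[0,c['fy'],c['cy']],[0,0,1.]]);D=np.array(c['D'],float)
    if n=='wrist':
        s=s or r.get_state();T=np.eye(4);T[:3,:3]=R.from_rotvec(s['tool_rot']).as_matrix();T[:3,3]=s['tool_pos']
        W=np.linalg.inv(T@np.array(c['tool_from_camera']))
    else: W=np.array(c['world_to_cam'])
    return K,D,W
def ray(C,uv):
    K,D,W=C;p=cv2.undistortPoints(np.array(uv,float).reshape(-1,1,2),K,D).reshape(-1,2)
    d=np.c_[p,np.ones(len(p))]@W[:3,:3];o=-W[:3,:3].T@W[:3,3];return o,d/np.linalg.norm(d,axis=1)[:,None]
def plane(C,uv,z):
    o,d=ray(C,uv);return o+d*((z-o[2])/d[:,2])[:,None]
def proj(C,X):
    K,D,W=C;return cv2.projectPoints(np.array(X,float).reshape(-1,3),cv2.Rodrigues(W[:3,:3])[0],W[:3,3],K,D)[0].reshape(-1,2)
def tri(obs):  # [(C,uv),...]
    A=np.zeros((3,3));b=np.zeros(3);L=[]
    for C,uv in obs:
        o,d=ray(C,[uv]);P=np.eye(3)-np.outer(d[0],d[0]);A+=P;b+=P@o;L.append((P,o))
    x=np.linalg.solve(A,b);return x,[float(np.linalg.norm(P@(x-o))) for P,o in L]
def yaw(s): 
    M=R.from_rotvec(s['tool_rot']).as_matrix();return np.arctan2(M[1,0],M[0,0])
E
cat > m1.py <<'E'
from h import *
t=cv2.imread('pics/top0.png');s=cv2.imread('pics/scene0.png')
a=cv2.resize(t[85:275,95:435],None,fx=2.3,fy=2.3,interpolation=cv2.INTER_CUBIC)
cv2.imwrite('pics/topc.png',a)
cv2.imwrite('pics/scenec.png',cv2.resize(s[140:384,110:400],None,fx=2.4,fy=2.4,interpolation=cv2.INTER_CUBIC))
C=cam('top')
def rect(m,z,name):
    c=max(cv2.findContours(m.astype(np.uint8),cv2.RETR_EXTERNAL,cv2.CHAIN_APPROX_NONE)[0],key=cv2.contourArea)
    P=plane(C,c.reshape(-1,2),z)[:,:2].astype(np.float32);print(name,cv2.minAreaRect(P),len(c))
g=cv2.cvtColor(t,cv2.COLOR_BGR2GRAY)
def win(m,x0,x1,y0,y1):
    o=np.zeros_like(m);o[y0:y1,x0:x1]=m[y0:y1,x0:x1];return o
rect(win(g>170,100,232,175,245),18,'tray')
rect(win(g>90,250,380,175,240),3,'mat')
rect(win(g>140,205,262,115,182),10,'standplate')
rect(win(g>165,300,330,190,216),63,'s2'); rect(win(g>165,338,366,190,218),63,'s3')
E
python3 m1.py
```

```text
tray ((432.48541259765625, 248.40965270996094), (387.8073425292969, 178.95233154296875), 88.49564361572266) 354
mat ((446.0007019042969, -232.040283203125), (183.81898498535156, 401.2289123535156), 1.3866320848464966) 348
standplate ((651.2013549804688, 21.14337921142578), (205.6265106201172, 118.89488983154297), 11.716292381286621) 283
s2 ((458.75567626953125, -240.6650848388672), (68.09398651123047, 53.04677963256836), 75.71437072753906) 118
s3 ((451.8683166503906, -365.3036804199219), (52.55119705200195, 63.213233947753906), 65.52764892578125) 65
```

View pics/topc.png

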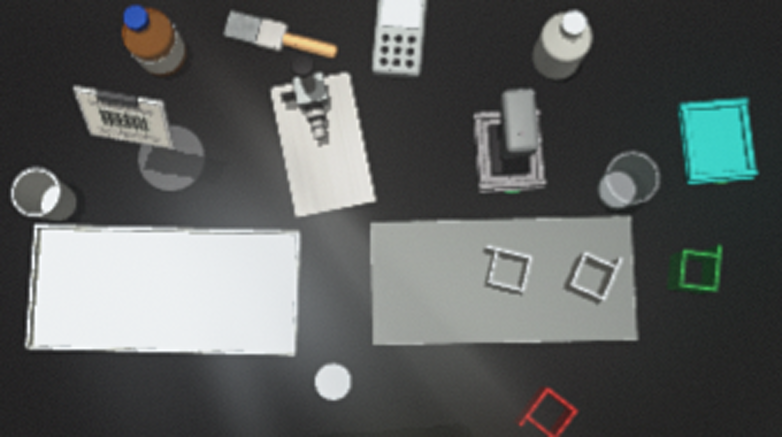

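View pics/scenec.png

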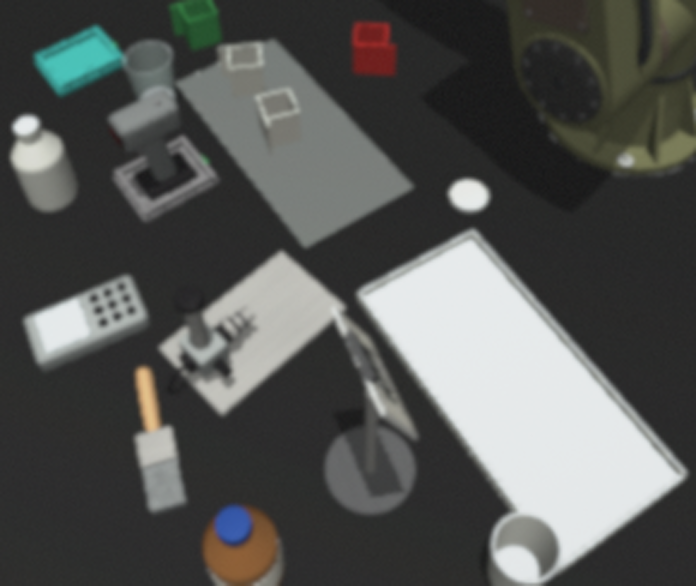

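Crops: s2 shows its lip at the upper-left corner (487,247) and s3 its lip at the upper right (620,258), both in topc pixels. The label's bars centre on (123,122) and the tip is at (322,140). The scanner head spans (503–537, 90–150).

```bash
cat > m2.py <<'E'
from h import *
T=cam('top');S=cam('scene')
t=lambda u,v:(u/2.3+95,v/2.3+85)
s=lambda u,v:(u/2.4+110,v/2.4+140)
for n,a,b in [('cardfoot',t(170,158),s(370,470)),('label',t(123,121),s(372,372)),('boardTL',t(75,88),s(417,437)),('boardTRtop',t(163,98),s(333,312)),
 ('tip',t(324,141),s(250,318)),('head c',t(519,92),s(112,130)),('s2 c',t(508,271),s(277,104)),('s3 c',t(593,276),s(244,56)),('cradle near-left',t(481,192),s(217,178))]:
    x,e=tri([(T,a),(S,b)]);print(n,np.round(x),np.round(e,1))
print('foot',plane(T,[t(170,158)],3),'cr',np.round(plane(T,[t(475,113),t(538,108),t(545,187),t(481,192)],22)))
print('head',np.round(plane(T,[t(503,92),t(536,92),t(537,150),t(504,153)],154)))
print('label TL TR BR BL',np.round(np.vstack([plane(T,[p],z) for p,z in [(t(98,105),250),(t(148,112),250),(t(151,139),220),(t(101,132),220)]])))
print('board top', np.round(plane(T,[t(75,88),t(163,98)],276)))
print('board bot', np.round(plane(T,[t(90,134),t(174,148)],194)))
print('cup', plane(T,[t(36,192)],85),'beaker',plane(T,[t(633,178)],90))
print('plate',np.round(plane(T,[t(272,85),t(348,73),t(375,201),t(298,216)],10)))
E
python3 m2.py
```

```text
cardfoot [627. 245.   9.] [0. 0.]
label [624. 244. 236.] [2.9 2.9]
boardTL [646. 309. 256.] [15.3 15.3]
boardTRtop [637. 189. 274.] [3.4 3.4]
tip [648.  16.  24.] [0.5 0.5]
head c [ 686. -254.  138.] [1.5 1.5]
s2 c [ 454. -245.   61.] [1.1 1.1]
s3 c [ 445. -361.   61.] [0. 0.]
cradle near-left [ 574. -214.    8.] [0.2 0.2]
foot [[628.76919865 246.75020678   3.        ]] cr [[ 689. -206.   22.]
 [ 696. -297.   22.]
 [ 578. -305.   22.]
 [ 571. -213.   22.]]
head [[ 680. -230.  154.]
 [ 679. -274.  154.]
 [ 602. -273.  154.]
 [ 598. -230.  154.]]
label TL TR BR BL [[638. 272. 250.]
 [629. 211. 250.]
 [603. 215. 220.]
 [612. 278. 220.]]
board top [[652. 292. 276.]
 [639. 186. 276.]]
board bot [[617. 301. 194.]
 [598. 192. 194.]]
cup [[562.63308444 412.14505333  85.        ]] beaker [[ 576.97955665 -412.9726595    90.        ]]
plate [[737.  95.  10.]
 [755. -19.  10.]
 [561. -59.  10.]
 [539.  54.  10.]]
```

Stand is at (648,18) with yaw 0.20, the cradle at (633,-255) with yaw about 0.06, and the label at (621,244,235) with yaw about -0.147. s2 and s3 tops triangulate at z≈61, which agrees with 63. Moving over the scanner for a close check.

Request:
servo_tool([
  [[5.4,-1.3,0,0],[5.4,-1.3,0,0],[5.4,-1.3,0,0],[5.4,-1.3,0,0],[5.4,-1.3,0,0],[5.4,-1.3,0,0],[5.4,-1.3,0,0],[5.4,-1.3,0,0],[5.4,-1.3,0,0],[5.4,-1.6,0,0],[0,0,0,0.12],[0,0,0,0.12]],
])

```text
t: 1.65
tool_pos: [633.1, -254.8, 303.0]
tool_rot: [-3.141, -0.049, 0.002]
force: [0.9, -0.7, 0.1]
gripper_width: 0.995
grasp_force: 0.0
```

```bash
cat > go.py <<'E'
# go.py x y z yaw : shift in tool axes (cm) if turned first / last
from h import *
import sys
def go(x,y,z,yw):
    s=r.get_state();p=s['tool_pos'];y0=yaw(s);d=np.array([x,y])-p[:2]
    f=lambda a:np.round([(d@[np.cos(a),np.sin(a)])/10,(d@[np.sin(a),-np.cos(a)])/10,(p[2]-z)/10],2)
    dt=-(yw-y0);dt=(dt+np.pi)%(2*np.pi)-np.pi
    print('at',np.round(p,1),round(y0,4),'t',round(s['t'],2),'shift-then-turn',f(y0),'turn',round(dt,3),'turn-first shift',f(yw))
if __name__=='__main__':go(*map(float,sys.argv[1:5]))
E
python3 - <<'E'
from h import *
s=r.get_state();print(np.round(s['tool_pos'],1),yaw(s))
im=optics.read_camera('wrist');cv2.imwrite('pics/w1.png',im[:,:,::-1]);np.save('w1.npy',np.r_[s['tool_pos'],s['tool_rot']])
E
```

```text
[ 633.1 -254.8  303. ] 0.03108465386560046
```

View pics/w1.png

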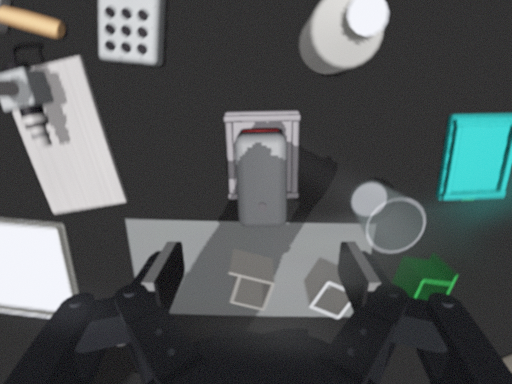

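Wrist view: the scanner, with its red window edge, is at (238–287, 128–226) looking to +x inside the grey cradle (224–299, 112–198). The turquoise look-alike is separate at the right.

```bash
python3 - <<'E'
from h import *
v=np.load('w1.npy');C=cam('wrist',dict(tool_pos=v[:3],tool_rot=v[3:]))
print('head side edges z154',np.round(plane(C,[(238,150),(239,215),(286,150),(287,215)],154),1))
print('head front/back', np.round(plane(C,[(262,131),(262,225)],154),1))
print('cradle rim z22',np.round(plane(C,[(224,112),(299,110),(299,197),(228,199)],22),1))
T=cam('top');print('head back from top, tri',tri([(C,(262,225)),(T,(520/2.3+95,152/2.3+85))]))
E
python3 go.py 640 -252 187 0.03
```

```text
head side edges z154 [[ 673.3 -235.1  154. ]
 [ 616.2 -236.2  154. ]
 [ 674.5 -273.6  154. ]
 [ 617.5 -277.9  154. ]]
head front/back [[ 689.  -253.8  154. ]
 [ 607.1 -256.5  154. ]]
cradle rim z22 [[ 694.1 -207.    22. ]
 [ 699.4 -299.7   22. ]
 [ 584.6 -308.3   22. ]
 [ 578.7 -211.3   22. ]]
head back from top, tri (array([ 601.68707413, -254.78893914,  142.32779505]), [1.9746426472214116, 1.9746426472214724])
at [ 632.8 -255.1  303.1] 0.0247 t 1.7 shift-then-turn [ 0.72 -0.29 11.61] turn -0.005 turn-first shift [ 0.72 -0.29 11.61]
```

Request:
servo_tool([
  [[0.8,0,0,-0.025],[0,0,2.5,0],[0,0,2.5,0],[0,0,2,0],[0,0,2,0],[0,0,1.5,0],[0,0,1.0,0],[0,0,0,0]],
])

```text
t: 2.7
tool_pos: [640.6, -255.1, 188.3]
tool_rot: [-3.14, -0.093, 0.001]
force: [0.7, -0.1, -0.2]
gripper_width: 1.003
grasp_force: 0.0
```

Request:
servo_tool([
  [[0,0,0,0],[0,0,0,0],[0,0,0,0],[0,0,0,0],[0,0,0,0],[0,0,0,0],[0,0,0,0],[0,0,0,0]],
], hand=0, newtons=40)

```text
t: 3.7
tool_pos: [640.8, -255.2, 189.6]
tool_rot: [3.14, 0.092, 0.002]
force: [-0.1, 1.4, 6.0]
gripper_width: 0.511
grasp_force: 41.7
```

```bash
python3 go.py 490 263.5 301 -0.147
```

```text
at [ 640.8 -255.2  189.6] 0.0589 t 3.7 shift-then-turn [-12.01 -52.66 -11.14] turn 0.206 turn-first shift [-22.52 -49.1  -11.14]
```

Request:
servo_tool([
  [[0,0,-1,0],[0,0,-1.5,0],[0,0,-2,0],[0,0,-2,0],[0,0,-2,0],[0,0,-1.2,0],[0,0,-0.5,0.05],[0,0,0,0.08],[0,0,0,0.076],[0,0,0,0]],
], newtons=60)

```text
t: 4.95
tool_pos: [640.6, -255.2, 291.1]
tool_rot: [-3.133, 0.23, 0.0]
force: [-0.9, -0.2, -3.1]
gripper_width: 0.502
grasp_force: 61.4
```

Request:
servo_tool([
  [[-1,-2,0,0],[-1.8,-4,0,0],[-2.2,-4.7,0,0],[-2.2,-4.8,0,0],[-2.2,-4.8,0,0],[-2.2,-4.8,0,0],[-2.2,-4.8,0,0],[-2.2,-4.8,0,0],[-2.2,-4.8,0,0],[-2.2,-4.8,0,0],[-2.0,-3.3,0,0],[-1.3,-1.5,0,0]],
])

```text
t: 6.45
tool_pos: [477.4, 266.8, 291.1]
tool_rot: [-3.133, 0.226, -0.0]
force: [-0.1, 0.6, -2.7]
gripper_width: 0.51
grasp_force: 61.8
```

Request:
servo_tool([
  [[0,0,0,0],[0,0,0,0],[0,0,0,0]],
])

```text
t: 6.82
tool_pos: [478.7, 264.3, 290.9]
tool_rot: [3.133, -0.233, 0.0]
force: [-0.3, -0.2, -3.1]
gripper_width: 0.509
grasp_force: 61.8
```

```bash
python3 go.py 489.5 263.5 292 -0.147
python3 - <<'E'
from h import *
s=r.get_state();np.save('w2.npy',np.r_[s['tool_pos'],s['tool_rot']])
t=optics.read_camera('top')[:,:,::-1];w=optics.read_camera('wrist')[:,:,::-1]
a=cv2.resize(t[100:230,90:290],(600,390),interpolation=cv2.INTER_CUBIC)
cv2.imwrite('pics/w2.png',w);cv2.imwrite('pics/t2.png',t)
cv2.imwrite('pics/c2.png',np.hstack([cv2.resize(w,(440,330)),cv2.resize(a,(360,330))]))
E
```

```text
at [478.7 264.3 290.9] -0.1483 t 6.83 shift-then-turn [ 1.08 -0.08 -0.11] turn -0.001 turn-first shift [ 1.08 -0.07 -0.11]
```

View pics/c2.png

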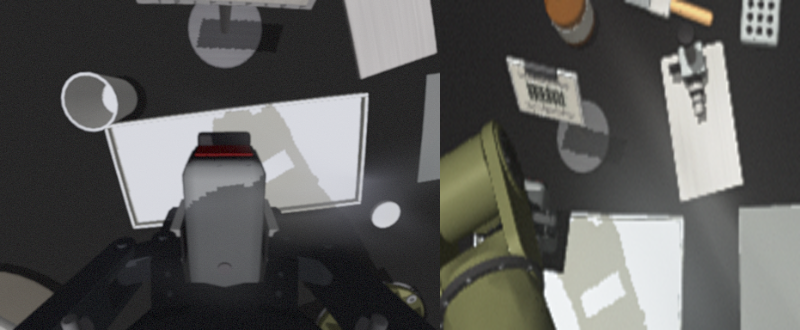

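Left panel: the scanner is held level with its red window forward, and the board's lower edge is square to it and centred (138–313 against head centre about 225). Right panel: label at (548,93). Quick check of the label's middle before the dwell.

Run:
```python
from h import *
t=cv2.imread('pics/top0.png');T=cam('top');g=cv2.cvtColor(t,cv2.COLOR_BGR2GRAY)
m=(g>110).astype(np.uint8);o=np.zeros_like(m);o[118:150,122:175]=m[118:150,122:175]
o=cv2.morphologyEx(o,cv2.MORPH_CLOSE,np.ones((7,7)))
c=max(cv2.findContours(o,0,1)[0],key=cv2.contourArea);r4=cv2.minAreaRect(c);print('board px',r4)
d=np.zeros_like(m);d[128:150,130:170]=(g[128:150,130:170]<90);d&=cv2.erode(o,np.ones((3,3)))
n,l,st,ce=cv2.connectedComponentsWithStats(d);print(st[1:],ce[1:])
p=np.argwhere(d)[:,::-1];
if len(p):
  h=cv2.minAreaRect(p.astype(np.float32));print(h);print(plane(T,[h[0]],235))
v=np.load('w2.npy');y=-.148;w=v[:3]+[48*np.cos(y),48*np.sin(y),0];print('axis at 90 ahead',w+[90*np.cos(y),90*np.sin(y),0])
W=cam('wrist',dict(tool_pos=v[:3],tool_rot=v[3:]));f=512/440
print('board bottom ends',plane(W,[(138*f,3*f),(313*f,9*f)],192))
```

```text
board px ((150.4073028564453, 136.0191650390625), (51.014442443847656, 20.215923309326172), 10.12467098236084)
[[139 133   6   6  18]
 [146 135   2   4   5]
 [149 135   3   5   7]
 [153 136   2   5   6]
 [157 137   1   1   1]
 [156 139   1   2   2]
 [158 139   1   2   2]] [[141.33333333 135.5       ]
 [146.4        136.6       ]
 [150.14285714 137.42857143]
 [153.33333333 138.16666667]
 [157.         137.        ]
 [156.         139.5       ]
 [158.         139.5       ]]
((148.40386962890625, 136.98077392578125), (20.003847122192383, 4.118439197540283), 11.309932708740234)
[[624.02726064 246.08627301 235.        ]]
axis at 90 ahead [615.211424   243.99152493 290.93087689]
board bottom ends [[617.41137142 298.80336581 192.        ]
 [597.62555269 189.42669308 192.        ]]
```

Request:
servo_tool([
  [[0,0,0,0],[0,0,0,0],[0,0,0,0],[0,0,0,0],[0,0,0,0],[0,0,0,0],[0,0,0,0],[0,0,0,0],[0,0,0,0],[0,0,0,0],[0,0,0,0],[0,0,0,0]],
])

```text
t: 8.43
tool_pos: [478.2, 265.3, 290.9]
tool_rot: [-3.133, 0.231, 0.0]
force: [0.1, 0.3, -3.4]
gripper_width: 0.511
grasp_force: 61.7
```

Request:
servo_tool([
  [[1,-0.1,-0.1,0.015],[0,0,0,0],[0,0,0,0],[0,0,0,0],[0,0,0,0],[0,0,0,0],[0,0,0,0],[0,0,0,0],[0,0,0,0],[0,0,0,0],[0,0,0,0],[0,0,0,0]],
])

```text
t: 9.93
tool_pos: [488.2, 264.8, 291.9]
tool_rot: [-3.131, 0.254, -0.0]
force: [-0.4, 0.6, -4.1]
gripper_width: 0.511
grasp_force: 61.8
```

```bash
python3 go.py 640.5 -256 291 0.06
```

```text
at [488.2 264.8 291.9] -0.1622 t 9.93 shift-then-turn [23.43 48.94  0.09] turn -0.222 turn-first shift [12.08 52.9   0.09]
```

Request:
servo_tool([
  [[0.9,2,0,0],[1.9,4,0,0],[2.3,4.8,0,0],[2.3,4.8,0,0],[2.3,4.8,0,0],[2.3,4.8,0,0],[2.3,4.8,0,0],[2.3,4.8,0,0],[2.3,4.8,0,0],[2.2,4.7,0,0],[1.6,3.3,0,0],[0.7,1.3,0,0]],
])

```text
t: 11.42
tool_pos: [640.2, -257.4, 291.2]
tool_rot: [-3.131, 0.257, 0.001]
force: [-0.2, 0.2, -2.7]
gripper_width: 0.509
grasp_force: 62.0
```

Request:
servo_tool([
  [[0,0.8,0,0],[0,0,0,-0.08],[0,0,0,-0.08],[0,0,0,-0.062],[0,0,0,0],[0,0,0,0]],
])

```text
t: 12.18
tool_pos: [638.9, -262.9, 292.1]
tool_rot: [3.14, 0.093, 0.0]
force: [0.2, 0.8, -3.2]
gripper_width: 0.503
grasp_force: 61.9
```

```bash
python3 go.py 640.5 -256 190 0.06
python3 - <<'E'
from h import *
s=r.get_state();np.save('w3.npy',np.r_[s['tool_pos'],s['tool_rot']])
w=optics.read_camera('wrist')[:,:,::-1];cv2.imwrite('pics/w3.png',w)
E
```

```text
at [ 638.9 -262.9  292.1] 0.059 t 12.18 shift-then-turn [ 0.2  -0.68 10.21] turn -0.001 turn-first shift [ 0.2  -0.68 10.21]
```

View pics/w3.png

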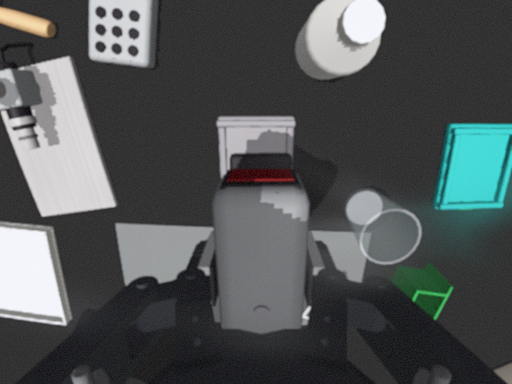

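Wrist view: the scanner is still gripped straight and the cradle's front rim is at (217–295, 121) below it. Moving back to the pick-up pose and lowering.

Request:
servo_tool([
  [[0.2,-0.7,0,0],[0,0,2,0],[0,0,2.5,0],[0,0,2.5,0],[0,0,1.5,0],[0,0,0.8,0],[0,0,0.4,0],[0,0,0.3,0],[0,0,0.1,0],[0,0,0,0]],
])

```text
t: 13.48
tool_pos: [640.5, -256.4, 191.2]
tool_rot: [3.14, 0.094, 0.001]
force: [0.3, 0.1, -2.8]
gripper_width: 0.506
grasp_force: 62.1
```

Request:
servo_tool([
  [[0,0,0,0],[0,0,0,0],[0,0,0,0],[0,0,0,0],[0,0,0,0],[0,0,0,0]],
], hand=1)

```text
t: 14.22
tool_pos: [640.5, -256.4, 190.9]
tool_rot: [3.14, 0.094, 0.0]
force: [0.1, -0.3, -0.3]
gripper_width: 0.998
grasp_force: 0.0
```

Request:
servo_tool([
  [[0,0,-2,0],[0,0,-3,0],[0,0,-4,0],[0,0,-2,0],[-4,0,0,0],[-5,0,0,0],[-4,1.5,0,0],[-3,2,0,0.06],[0,0,0,0],[0,0,0,0]],
])

```text
t: 15.48
tool_pos: [483.3, -300.7, 302.0]
tool_rot: [3.141, 0.0, 0.002]
force: [-0.1, 0.1, 0.3]
gripper_width: 1.006
grasp_force: 0.0
```

```bash
python3 go.py 470 -305 300 0.0
python3 - <<'E'
from h import *
s=r.get_state();np.save('w4.npy',np.r_[s['tool_pos'],s['tool_rot']])
w=optics.read_camera('wrist')[:,:,::-1];cv2.imwrite('pics/w4.png',w)
cv2.imwrite('pics/w4c.png',cv2.resize(w[60:360,130:450],(800,750))[:600] if 0 else cv2.resize(w[0:300,140:460],(640,600),interpolation=cv2.INTER_CUBIC))
E
```

```text
at [ 483.3 -300.7  302. ] 0.0003 t 15.47 shift-then-turn [-1.33  0.43  0.2 ] turn 0.0 turn-first shift [-1.33  0.43  0.2 ]
```

View pics/w4c.png

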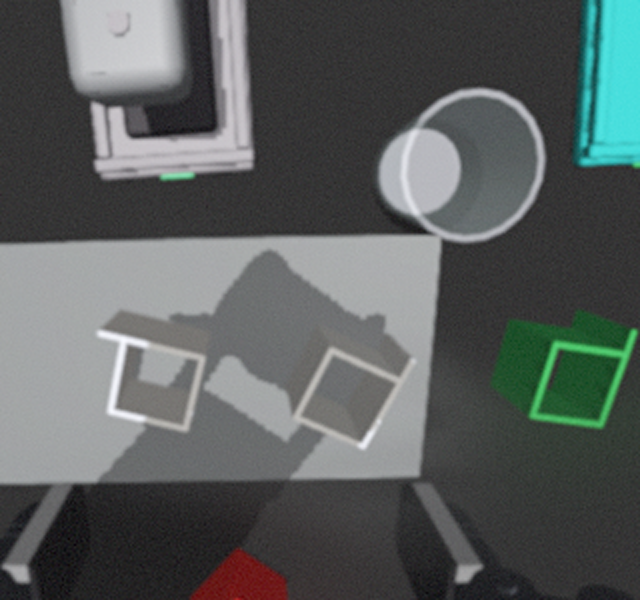

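Crop: the scanner is back in its cradle (top left). s2's rim corners are (120,338), (205,355), (187,430), (109,411) with the lip going left to (98,331). s3's corners are (333,350), (398,381), (362,447), (295,417) with the lip at the upper right (414,358). Green and red are the look-alikes.

```bash
cat > sec.py <<'E'
from h import *
def fit(C,px,z=63):
    # px corners in order: (x-,y+),(x+,y+),(x+,y-),(x-,y-)
    P=plane(C,px,z)[:,:2];m=np.array([[-25,25],[25,25],[25,-25],[-25,-25.]])
    c=P.mean(0);H=m.T@(P-c);a=np.arctan2(H[0,1]-H[1,0],H[0,0]+H[1,1])
    sz=[np.linalg.norm(P[i]-P[(i+1)%4]) for i in range(4)];return c,a,np.round(sz,1)
E
python3 - <<'E'
from sec import *
v=np.load('w4.npy');C=cam('wrist',dict(tool_pos=v[:3],tool_rot=v[3:]))
f=lambda L:[(u/2+140,w/2) for u,w in L]
print('s2',fit(C,f([(116,336),(206,355),(188,431),(108,412)])))
print('s3',fit(C,f([(398,381),(362,447),(295,417),(333,349)])[:0] or f([(400,381),(362,448),(294,417),(333,348)])))
S=cam('scene');im=optics.read_camera('scene')[:,:,::-1]
u=proj(S,[r.get_state()['tool_pos']])[0];print(u)
x,y=int(u[0]),int(u[1]);cv2.imwrite('pics/sc5.png',cv2.resize(im[max(0,y-90):y+90,max(0,x-110):x+110],(770,600),interpolation=cv2.INTER_CUBIC))
E
```

```text
s2 (array([ 455.91118119, -248.81678802]), np.float64(-1.793468054216369), array([53.4, 50.3, 50.1, 48.5]))
s3 (array([ 446.34127495, -364.6953834 ]), np.float64(2.695329890512129), array([48.5, 48.1, 48.7, 46.2]))
[202.6570155  120.54949778]
```

View pics/sc5.png

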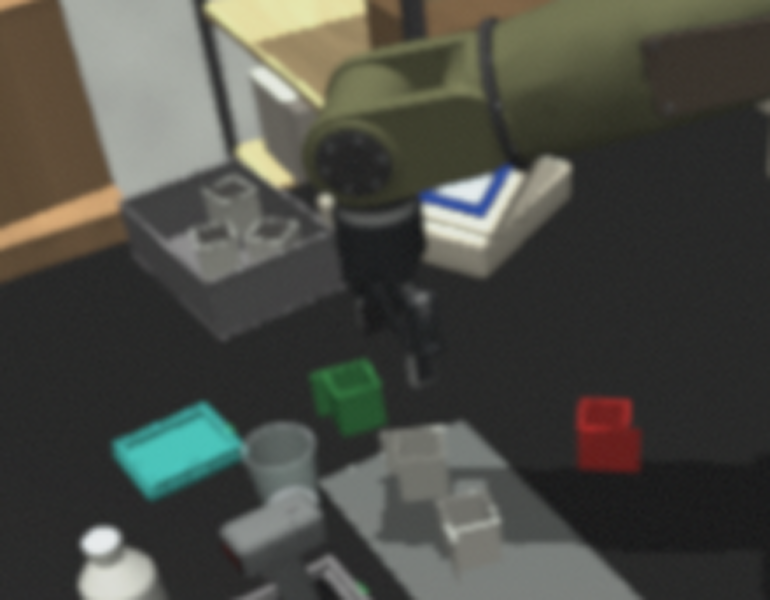

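No camera body sticks out of the gripper. The two views agree: s2 at (456,-249), yaw -1.79, which is 1.35 for the tool.

Request:
servo_tool([
  [[-2.7,-5.2,0,0],[0,0,2,-0.169],[0,0,2,-0.169],[0,0,2,-0.169],[0,0,2,-0.169],[0,0,0,-0.169],[0,0,0,-0.169],[0,0,0,-0.169],[0,0,0,-0.169],[0,0,0,0],[0,0,0,0]],
])

```text
t: 16.95
tool_pos: [456.2, -248.6, 220.9]
tool_rot: [-2.454, -1.962, 0.0]
force: [-0.6, 0.0, -0.0]
gripper_width: 0.999
grasp_force: 0.0
```

```bash
python3 go.py 456 -249 96 1.35
python3 - <<'E'
from h import *
s=r.get_state();np.save('w6.npy',np.r_[s['tool_pos'],s['tool_rot']])
w=optics.read_camera('wrist')[:,:,::-1];cv2.imwrite('pics/w6.png',w);C=cam('wrist',s)
cc=np.array([456,-249]);a=-1.79;M=np.array([[np.cos(a),-np.sin(a)],[np.sin(a),np.cos(a)]])
P=[np.r_[cc+M@p,63] for p in [(-25,25),(25,25),(25,-25),(-25,-25),(-39,25)]]
print(np.round(proj(C,P)))
E
```

```text
at [ 456.2 -248.6  220.9] 1.3487 t 16.95 shift-then-turn [-4.000e-02 -1.000e-02  1.249e+01] turn -0.001 turn-first shift [-4.000e-02 -1.000e-02  1.249e+01]
[[290. 167.]
 [288. 220.]
 [233. 220.]
 [231. 167.]
 [290. 151.]]
```

View pics/w6.png

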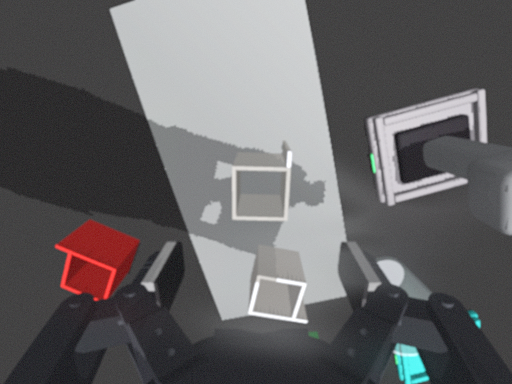

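The image matches the prediction within 1–2 px: rim at (233–290, 167–220) and lip to (290,151). Descending to grip.

Request:
servo_tool([
  [[0,0,3,0],[0,0,3,0],[0,0,3,0],[0,0,2,0],[0,0,1.5,0],[0,0,0,0],[0,0,0,0]],
])

```text
t: 17.88
tool_pos: [456.2, -249.0, 96.6]
tool_rot: [2.451, 1.964, 0.001]
force: [0.0, 0.4, -0.3]
gripper_width: 1.002
grasp_force: 0.0
```

Request:
servo_tool([
  [[0,0,0,0],[0,0,0,0],[0,0,0,0],[0,0,0,0],[0,0,0,0],[0,0,0,0],[0,0,0,0]],
], hand=0, newtons=40)

```text
t: 18.75
tool_pos: [456.1, -249.0, 96.5]
tool_rot: [2.45, 1.965, 0.001]
force: [-1.1, 0.9, 6.2]
gripper_width: 0.582
grasp_force: 41.4
```

Request:
servo_tool([
  [[0,0,-2,0],[0,0,-3,0],[0,0,-4,0],[0,0,-2,0],[0,0,0,-0.18],[0,0,0,-0.18],[0,0,0,-0.18],[0,0,0,-0.18],[0,0,0,-0.18],[0,0,0,-0.18],[0,0,0,-0.18],[0,0,0,-0.18]],
])

```text
t: 20.25
tool_pos: [455.8, -248.8, 205.9]
tool_rot: [-0.538, -3.095, -0.0]
force: [-0.2, -0.2, -0.9]
gripper_width: 0.583
grasp_force: 41.7
```

Run:
```python
from go import *
c,s=np.cos(.2),np.sin(.2)
go(648-90*c,18-90*s,190,3.3416)
```

```text
at [ 455.8 -248.8  205.9] 2.7977 t 20.25 shift-then-turn [-1.4  26.94  1.59] turn -0.544 turn-first shift [-15.14  22.33   1.59]
```

Section gripped (49.5 mm). Next, a close look at the stand from the side to get its tip and yaw exactly.

Request:
servo_tool([
  [[0,3,-3,0],[0,4,-3,0],[0,4,-2.4,0],[0,1.7,0,0],[0,0,0,0],[0,0,0,0]],
])

```text
t: 21.0
tool_pos: [499.0, -130.3, 288.8]
tool_rot: [-0.547, -3.092, -0.0]
force: [1.1, 0.7, -1.8]
gripper_width: 0.584
grasp_force: 41.8
```

Run:
```python
from h import *
s=r.get_state();np.save('w7.npy',np.r_[s['tool_pos'],s['tool_rot']])
w=optics.read_camera('wrist')[:,:,::-1];cv2.imwrite('pics/w7.png',w);C=cam('wrist',s)
u=proj(C,[[648,18,45]])[0];print(u)
x0,y0=int(max(0,min(u[0]-100,312))),int(max(0,min(u[1]-75,234)));print(x0,y0)
cv2.imwrite('pics/w7c.png',cv2.resize(w[y0:y0+150,x0:x0+200],(800,600),interpolation=cv2.INTER_CUBIC))
```

```text
[406.28804654 235.48465304]
306 160
```

View pics/w7c.png

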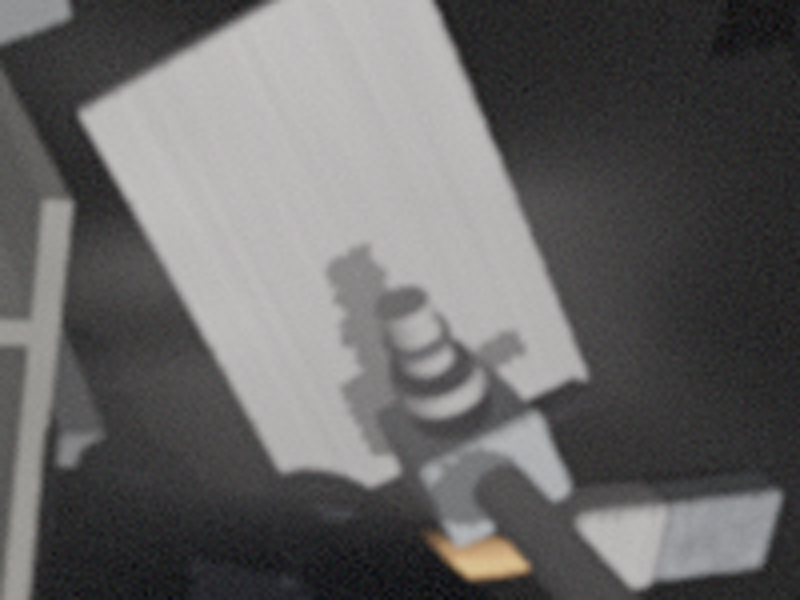

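Crop: the tip's end face is at (403,301), within 0.5 px of prediction. The plate's long edges run (80,112)–(280,470) and (435,0)–(588,380).

Run:
```python
from go import *
v=np.load('w7.npy');C=cam('wrist',dict(tool_pos=v[:3],tool_rot=v[3:]))
f=lambda L:[(306+a/4,160+b/4) for a,b in L]
P=plane(C,f([(80,112),(280,470),(435,0),(588,380),(80,112),(290,-5)]),10);print(np.round(P,1))
for i in(0,2):d=P[i+1]-P[i];print('yaw',np.arctan2(d[1],d[0]))
d=P[4]-P[5];print('front edge yaw',np.arctan2(d[1],d[0])-np.pi/2)
tp=f([(403,301)])[0];print('tip z45',plane(C,[tp],45),tri([(C,tp),(cam('top'),(323.5/2.3+95,141.5/2.3+85))]))
w=cv2.cvtColor(cv2.imread('pics/w7.png'),cv2.COLOR_BGR2GRAY).astype(np.uint8)
# fitted edges by line detection
e=cv2.createLineSegmentDetector().detect(w)[0].reshape(-1,4)
for l in e:
    if np.hypot(*(l[2:]-l[:2]))>35 and l[[0,2]].min()>300:
        Q=plane(C,[l[:2],l[2:]],10);d=Q[1]-Q[0];print(np.round(l),np.round(Q[:,:2],1).tolist(),np.arctan2(d[1],d[0]))
```

```text
[[562.3 -60.1  10. ]
 [729.7 -25.8  10. ]
 [565.3  62.2  10. ]
 [734.   95.7  10. ]
 [562.3 -60.1  10. ]
 [547.1  16.1  10. ]]
yaw 0.20190415757445754
yaw 0.1959923131442524
front edge yaw -2.944624089098534
tip z45 [[647.87691473  18.64747004  45.        ]] (array([638.61568308,  13.4197736 ,  57.99641291]), [0.28791245112615393, 0.2879124511262002])
[402. 130. 511.  95.] [[519.8, 52.9], [523.5, 202.2]] 1.5455242855057088
[351. 326. 348. 361.] [[811.1, -84.6], [891.2, -107.5]] -0.2790724238680181
[453. 253. 407. 142.] [[729.4, 95.5], [538.5, 56.1]] -2.9377814516011407
[325. 187. 375. 277.] [[560.7, -61.8], [728.3, -26.9]] 0.20524968932099422
[376.   0. 401. 127.] [[366.6, 56.2], [516.1, 52.3]] -0.0263647119226486
[404. 142. 326. 187.] [[536.7, 52.7], [560.3, -60.0]] -1.363882608536659
[311. 328. 324. 210.] [[791.1, -149.1], [592.8, -72.0]] 2.770444030936384
[402. 122. 511.  88.] [[510.9, 55.3], [514.5, 202.7]] 1.5465283426838006
[324. 210. 304. 174.] [[592.7, -71.6], [533.2, -81.7]] -2.9742429453144834
[369.   0. 395. 129.] [[364.1, 48.8], [516.3, 44.6]] -0.027369650922967753
[511.  91. 404. 125.] [[518.5, 202.1], [515.0, 57.2]] -1.5954511386483587
[499. 282. 452. 286.] [[818.4, 168.3], [793.8, 87.9]] -1.8679974639103554
[312. 248. 304. 323.] [[644.6, -103.7], [777.0, -155.6]] -0.3735038153686239
```

```bash
cat > st.py <<'E'
from go import *
def st(sx,z,yw,sy=0):
    c,s=np.cos(.204),np.sin(.204);go(647.5+sx*c-sy*s,18+sx*s+sy*c,z,yw)
def where():
    s=r.get_state();d=s['tool_pos'][:2]-[647.5,18];c,q=np.cos(.204),np.sin(.204)
    f=s['force'];print('stand x,y',np.round([d@[c,q],d@[-q,c]],2),'z',round(s['tool_pos'][2],1),'rel yaw',round(yaw(s)-.204,4),'F stand x,y,z',np.round([f[:2]@[c,q],f[:2]@[-q,c],f[2]],2),'t',round(s['t'],2))
E
python3 -c "
from st import *
st(-75,180,.204+np.pi)"
```

```text
at [ 499.  -130.4  289. ] 2.7907 t 21.05 shift-then-turn [-2.47 15.09 10.9 ] turn -0.555 turn-first shift [-10.05  11.53  10.9 ]
```

Request:
servo_tool([
  [[-0.5,3,0,0],[-0.6,4,0,0],[-0.7,4,0,0],[-0.7,4.1,0,0],[0,0,3,-0.139],[0,0,4,-0.139],[0,0,3,-0.139],[0,0,0.9,-0.138],[0,0,0,0],[0,0,0,0]],
])

```text
t: 22.3
tool_pos: [574.8, 3.2, 181.3]
tool_rot: [-0.316, 3.125, -0.0]
force: [-0.7, -0.3, -1.1]
gripper_width: 0.581
grasp_force: 41.9
```

```bash
python3 -c "
from st import *
where();st(-75,108.5,.204+np.pi)"
```

```text
stand x,y [-74.18   0.25] z 181.3 rel yaw -3.1441 F stand x,y,z [-0.74 -0.19 -1.14] t 22.3
at [574.8   3.2 181.3] -2.9401 t 22.3 shift-then-turn [ 0.08 -0.03  7.28] turn -0.003 turn-first shift [ 0.08 -0.03  7.28]
```

Request:
servo_tool([
  [[0,0,2.5,-0.003],[0,0,2.5,0],[0,0,1.6,0],[0,0,0.7,0],[-1.5,0,0,0],[-1.5,0,0,0],[-1,0,0,0],[-0.4,0,0,0],[0,0,0,0],[0,0,0,0]],
])

```text
t: 23.55
tool_pos: [617.4, 12.8, 107.9]
tool_rot: [0.326, -3.124, -0.0]
force: [0.0, 0.4, -1.2]
gripper_width: 0.58
grasp_force: 41.9
```

Run:
```python
from st import *
where()
for n in('scene','wrist'):cv2.imwrite(f'pics/a8{n}.png',optics.read_camera(n)[:,:,::-1])
im=cv2.imread('pics/a8scene.png');u=proj(cam('scene'),[[647.5,18,45]])[0];print(u);x,y=map(int,u)
a=cv2.resize(im[y-50:y+50,x-60:x+60],(540,450),interpolation=cv2.INTER_CUBIC);cv2.imwrite('pics/a8.png',a)
```

```text
stand x,y [-30.54   0.96] z 107.9 rel yaw -3.1376 F stand x,y,z [ 0.09  0.4  -1.2 ] t 23.55
[213.76102971 269.35115023]
```

View pics/a8.png

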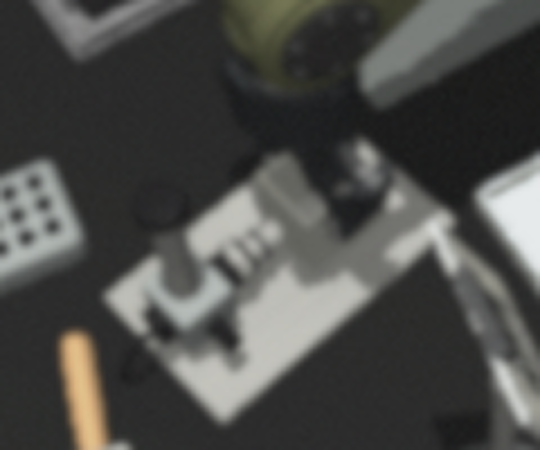

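The section stands about 5 mm in front of the tip at (270,230), lined up with it. Advancing in small steps.

Request:
servo_tool([
  [[0,-0.1,0,0],[-0.15,0,0,0],[-0.15,0,0,0],[-0.15,0,0,0],[-0.15,0,0,0],[-0.1,0,0,0],[-0.1,0,0,0],[0,0,0,0],[0,0,0,0]],
])

```text
t: 24.78
tool_pos: [625.6, 13.5, 107.8]
tool_rot: [0.326, -3.124, -0.0]
force: [-2.9, -0.7, -0.3]
gripper_width: 0.578
grasp_force: 41.8
```

```bash
python3 -c "
from st import *
where()"
```

```text
stand x,y [-22.31   0.05] z 107.8 rel yaw -3.1374 F stand x,y,z [-2.96 -0.08 -0.27] t 24.77
```

Request:
servo_tool([
  [[-0.1,0,0,0],[-0.1,0,0,0],[-0.1,0,0,0],[-0.05,0,0,0],[0,0,0,0],[0,0,0,0]],
])

```text
t: 25.52
tool_pos: [629.1, 14.2, 107.9]
tool_rot: [0.326, -3.124, 0.0]
force: [-4.9, -0.9, 0.1]
gripper_width: 0.586
grasp_force: 41.7
```

```bash
python3 -c "
from st import *
where()"
```

```text
stand x,y [-18.81   0.02] z 107.9 rel yaw -3.1374 F stand x,y,z [-5.04  0.08  0.13] t 25.52
```

Request:
servo_tool([
  [[-0.05,0,0,0],[-0.05,0,0,0],[0,0,0,0],[0,0,0,0]],
])

```text
t: 26.02
tool_pos: [629.6, 14.3, 107.8]
tool_rot: [0.326, -3.123, -0.0]
force: [-11.2, -1.9, 4.0]
gripper_width: 0.58
grasp_force: 42.0
```

```bash
python3 -c "
from st import *
where()"
```

```text
stand x,y [-18.28   0.04] z 107.8 rel yaw -3.1373 F stand x,y,z [-11.33   0.43   4.04] t 26.02
```

Sleeve is home: the force steps up to 11 N. Holding, then backing off.

Request:
servo_tool([
  [[0.02,0,0,0],[0,0,0,0],[0,0,0,0],[0,0,0,0],[0,0,0,0],[0,0,0,0],[0,0,0,0],[0,0,0,0],[0,0,0,0],[0,0,0,0],[0,0,0,0],[0,0,0,0]],
])

```text
t: 27.52
tool_pos: [629.5, 14.3, 107.8]
tool_rot: [0.326, -3.123, -0.0]
force: [-9.7, -2.2, 2.2]
gripper_width: 0.578
grasp_force: 42.0
```

Request:
servo_tool([
  [[0.3,0,0,0],[0.7,0,0,0],[2,0,0,0],[2.5,0,0,0],[2.5,0,0,0],[0,0,-2,0],[0,0,-3,0],[0,0,-2,0.1],[0,0,0,0.18],[0,0,0,0.18],[0,0,0,0.18],[0,0,0,0.18]],
])

```text
t: 29.02
tool_pos: [551.7, -2.1, 178.1]
tool_rot: [0.955, 2.992, 0.001]
force: [0.2, 0.3, -1.1]
gripper_width: 0.58
grasp_force: 41.6
```

Request:
servo_tool([
  [[0,0,0,0.18],[0,0,0,0.18],[0,0,0,0.18],[0,0,0,0.18],[0,0,0,0.18],[0,0,0,0.18],[0,0,0,0.18],[0,0,0,0.18],[0,0,0,0.18],[0,0,0,0.18],[0,0,0,0.18],[0,0,0,0.18]],
])

```text
t: 30.52
tool_pos: [551.7, -2.1, 178.1]
tool_rot: [3.09, 0.568, 0.002]
force: [-0.2, 0.5, -1.0]
gripper_width: 0.583
grasp_force: 41.6
```

```bash
python3 -c "
from st import *
where();st(-75,108.5,.204)"
```

```text
stand x,y [-97.88  -0.33] z 178.1 rel yaw 0.1598 F stand x,y,z [-0.06  0.53 -0.95] t 30.52
at [551.7  -2.1 178.1] 0.3638 t 30.52 shift-then-turn [2.26 0.33 6.96] turn 0.16 turn-first shift [ 2.29 -0.03  6.96]
```

Request:
servo_tool([
  [[0,0,2.5,0.16],[0,0,2.5,0],[0,0,1.4,0],[0,0,0.6,0],[2,0,0,0],[2.3,0,0,0],[1.5,0,0,0],[1,0,0,0],[0,0,0,0],[0,0,0,0]],
])

```text
t: 31.78
tool_pos: [617.8, 11.9, 107.9]
tool_rot: [-3.124, -0.329, 0.0]
force: [-0.7, 0.1, -1.5]
gripper_width: 0.585
grasp_force: 41.7
```

```bash
python3 -c "
from st import *
where()"
```

```text
stand x,y [-30.33   0.06] z 107.9 rel yaw 0.0058 F stand x,y,z [-0.7   0.29 -1.49] t 31.77
```

Request:
servo_tool([
  [[0.2,0,0,0.006],[0.2,0,0,0],[0.2,0,0,0],[0.1,0,0,0],[0.1,0,0,0],[0.1,0,0,0],[0.1,0,0,0],[0.05,0,0,0],[0,0,0,0],[0,0,0,0]],
])

```text
t: 33.02
tool_pos: [628.4, 14.1, 107.8]
tool_rot: [3.125, 0.32, -0.0]
force: [-4.2, -1.6, -0.4]
gripper_width: 0.581
grasp_force: 41.8
```

```bash
python3 -c "
from st import *
where()"
```

```text
stand x,y [-19.51   0.09] z 107.8 rel yaw -0.0002 F stand x,y,z [-4.48 -0.75 -0.45] t 33.02
```

Request:
servo_tool([
  [[0.05,0,0,0],[0.05,0,0,0],[0.04,0,0,0],[0,0,0,0],[0,0,0,0]],
])

```text
t: 33.65
tool_pos: [629.4, 14.3, 107.8]
tool_rot: [-3.125, -0.32, 0.002]
force: [-9.6, -1.7, 3.3]
gripper_width: 0.583
grasp_force: 42.0
```

```bash
python3 -c "
from st import *
where()"
```

```text
stand x,y [-18.49   0.08] z 107.8 rel yaw -0.0002 F stand x,y,z [-9.71  0.24  3.26] t 33.65
```

Request:
servo_tool([
  [[0,0,0,0],[0,0,0,0],[0,0,0,0],[0,0,0,0],[0,0,0,0],[0,0,0,0],[0,0,0,0],[0,0,0,0],[0,0,0,0],[0,0,0,0],[0,0,0,0]],
])

```text
t: 35.02
tool_pos: [629.4, 14.3, 107.8]
tool_rot: [-3.125, -0.32, 0.002]
force: [-9.4, -1.3, 2.8]
gripper_width: 0.581
grasp_force: 42.0
```

Request:
servo_tool([
  [[-0.3,0,0,0],[-0.7,0,0,0],[-2,0,0,0],[-2.5,0,0,0],[-2.5,0,0,0],[0,0,-2,0],[0,0,-3,0],[0,0,-2,0],[0,0,0,0.1],[0,0,0,0.1]],
])

```text
t: 36.28
tool_pos: [551.6, -1.7, 178.4]
tool_rot: [-3.142, -0.001, -0.003]
force: [-0.4, -0.6, -0.9]
gripper_width: 0.583
grasp_force: 41.6
```

```bash
python3 go.py 432 170 99 0
```

```text
at [551.6  -1.7 178.4] 0.0005 t 36.27 shift-then-turn [-11.95 -17.18   7.94] turn 0.001 turn-first shift [-11.96 -17.17   7.94]
```

Request:
servo_tool([
  [[-2.4,-3.4,0,0],[-3,-4.4,0,0],[-3,-4.4,0,0],[-2.4,-3.4,0,0],[-1.2,-1.6,0,0],[0,0,2.5,0],[0,0,2.5,0],[0,0,1.6,0],[0,0,0.9,0],[0,0,0.5,0],[0,0,0.05,0],[0,0,0,0]],
])

```text
t: 37.78
tool_pos: [431.0, 169.8, 97.7]
tool_rot: [-3.141, -0.006, -0.001]
force: [0.6, -0.6, -1.1]
gripper_width: 0.581
grasp_force: 41.8
```

Request:
servo_tool([
  [[0,0,0,0],[0,0,0,0],[0,0,0,0],[0,0,0,0],[0,0,0,0],[0,0,-1,0],[0,0,-3,0],[0,0,-5,0],[0,0,-5,0],[0,0,-5,0]],
], hand=1)

```text
t: 39.02
tool_pos: [430.4, 169.7, 289.8]
tool_rot: [-3.141, -0.006, -0.001]
force: [0.7, 0.7, 0.2]
gripper_width: 1.003
grasp_force: 0.0
```

```bash
python3 go.py 500 -290 290 0
```

```text
at [430.4 169.7 289.8] 0.0038 t 39.02 shift-then-turn [ 6.780e+00  4.599e+01 -2.000e-02] turn 0.004 turn-first shift [ 6.960e+00  4.597e+01 -2.000e-02]
```

Taking a wrist frame of the tray, then moving over s3.

Run:
```python
from h import *
cv2.imwrite('pics/w9.png',optics.read_camera('wrist')[:,:,::-1])
```

Request:
servo_tool([
  [[0.6,4.6,0,0],[0.7,4.6,0,0],[0.7,4.6,0,0],[0.7,4.6,0,0],[0.7,4.6,0,0],[0.7,4.6,0,0],[0.7,4.6,0,0],[0.7,4.6,0,0],[0.7,4.6,0,0],[0.7,4.6,0,0],[0,0,0,0],[0,0,0,0]],
])

```text
t: 40.58
tool_pos: [501.4, -289.5, 287.5]
tool_rot: [-3.141, -0.006, 0.0]
force: [-0.1, -0.3, 0.4]
gripper_width: 1.003
grasp_force: 0.0
```

Run:
```python
from h import *
s=r.get_state();np.save('w10.npy',np.r_[s['tool_pos'],s['tool_rot']])
w=optics.read_camera('wrist')[:,:,::-1];cv2.imwrite('pics/w10.png',w);C=cam('wrist',s)
u=proj(C,[[446,-365,63]])[0];print(u,s['tool_pos']);x0,y0=int(u[0]-75),int(u[1]-55)
a=cv2.resize(w[y0:y0+110,x0:x0+150],(450,330),interpolation=cv2.INTER_CUBIC);print(x0,y0)
b=cv2.resize(cv2.imread('pics/w9.png')[100:340,120:450],(330,330))
cv2.imwrite('pics/c10.png',np.hstack([a,b]))
```

```text
[324.65169269 218.69395079] [ 501.39627017 -289.46538832  287.47225345]
249 163
```

View pics/c10.png

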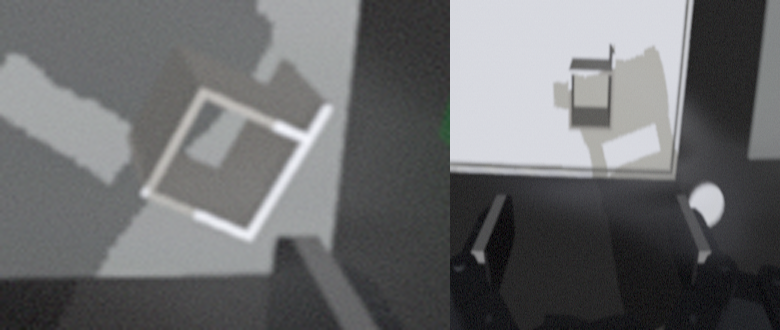

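Left: s3 on the mat, unmoved, with rim corners (308,143), (250,240), (143,194), (203,88) and lip to (328,105). Right: s2 stands upright in the tray.

Run:
```python
from sec import *
from go import go
v=np.load('w10.npy');C=cam('wrist',dict(tool_pos=v[:3],tool_rot=v[3:]))
f=lambda L:[(u/3+249,w/3+163) for u,w in L]
c,a,z=fit(C,f([(309,142),(250,241),(142,194),(203,88)]));print(c,a,z)
P=plane(C,f([(250,240),(328,104)]),63);d=P[1]-P[0];print('lip line yaw',np.arctan2(-d[1],-d[0]),np.linalg.norm(d))
v=np.load('w4.npy');C4=cam('wrist',dict(tool_pos=v[:3],tool_rot=v[3:]))
for p,q in zip(f([(309,142),(250,241),(142,194),(203,88)]),[(400,381),(362,448),(294,417),(333,348)]):print(tri([(C,p),(C4,(q[0]/2+140,q[1]/2))]))
go(c[0],c[1],220,a)
```

```text
[ 445.69246219 -364.72132725] 2.6995499258653854 [48.  50.1 49.6 48.7]
lip line yaw 2.7463139766460105 64.45531634871696
(array([ 463.52885239, -390.89256185,   78.35950847]), [0.054192184502219555, 0.054192184502341825])
(array([ 421.24971029, -372.64209498,   77.71982812]), [0.2604095456858053, 0.2604095456859621])
(array([ 435.65284936, -332.11018024,   65.40917306]), [0.5128661933640997, 0.5128661933639386])
(array([ 475.0958846 , -355.95807384,   51.47848234]), [0.36167143378446315, 0.36167143378442584])
at [ 501.5 -289.1  287.6] 0.0044 t 40.62 shift-then-turn [-5.61  7.54  6.76] turn -2.695 turn-first shift [ 1.81 -9.22  6.76]
```

Request:
servo_tool([
  [[-2.8,3.7,0,0],[-2.8,3.8,0,0],[0,0,2,0.144],[0,0,2,0.144],[0,0,2.7,0.143],[0,0,0,0],[0,0,0,0]],
])

```text
t: 41.5
tool_pos: [446.3, -364.8, 221.8]
tool_rot: [3.071, -0.66, 0.002]
force: [0.0, 0.9, 0.3]
gripper_width: 1.006
grasp_force: 0.0
```

```bash
python3 go.py 445.7 -364.7 96.5 -0.427
python3 - <<'E'
from h import *
s=r.get_state();np.save('w11.npy',np.r_[s['tool_pos'],s['tool_rot']])
w=optics.read_camera('wrist')[:,:,::-1];cv2.imwrite('pics/w11.png',w);C=cam('wrist',s)
cc=np.array([445.7,-364.7]);a=2.715;M=np.array([[np.cos(a),-np.sin(a)],[np.sin(a),np.cos(a)]])
P=[np.r_[cc+M@p,63] for p in [(-25,25),(25,25),(25,-25),(-25,-25),(-39,25)]]
p=proj(C,P);print(np.round(p));
x0,y0=190,120;a=cv2.resize(w[y0:y0+130,x0:x0+150],None,fx=4,fy=4,interpolation=cv2.INTER_CUBIC)
for q in p:cv2.circle(a,tuple(int(v) for v in ((q-[x0,y0])*4)),3,(0,0,255),1)
cv2.imwrite('pics/c11.png',a)
E
```

```text
at [ 446.3 -364.8  221.8] -0.4232 t 41.5 shift-then-turn [-0.06  0.02 12.53] turn 0.004 turn-first shift [-0.06  0.02 12.53]
[[290. 167.]
 [288. 220.]
 [234. 220.]
 [232. 167.]
 [291. 151.]]
```

View pics/c11.png

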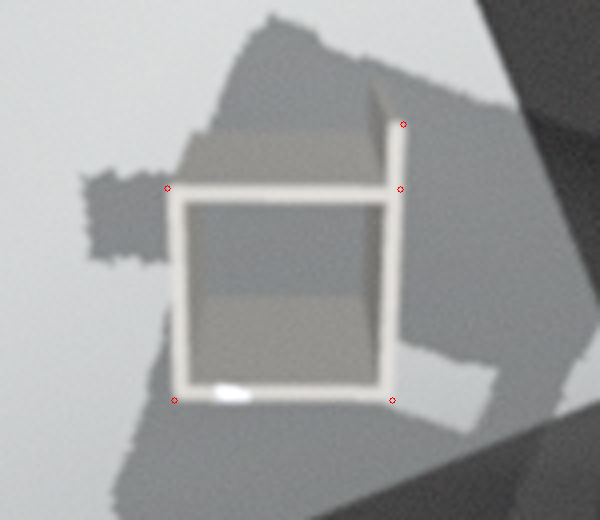

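The predicted corners sit on s3's rim: (168–400, 188–400), lip to (403,124). Gripping.

Request:
servo_tool([
  [[0,0,3,0],[0,0,3,0],[0,0,3,0],[0,0,2,0],[0,0,1.5,0],[0,0,0,0],[0,0,0,0]],
])

```text
t: 42.42
tool_pos: [446.2, -365.4, 96.4]
tool_rot: [3.07, -0.665, 0.002]
force: [-0.3, -0.1, 0.2]
gripper_width: 1.0
grasp_force: 0.0
```

Request:
servo_tool([
  [[0,0,0,0],[0,0,0,0],[0,0,0,0],[0,0,0,0],[0,0,0,0],[0,0,0,0],[0,0,0,0]],
], hand=0, newtons=40)

```text
t: 43.3
tool_pos: [446.0, -365.3, 96.0]
tool_rot: [3.07, -0.666, 0.001]
force: [-1.2, 0.8, 6.1]
gripper_width: 0.579
grasp_force: 41.9
```

Request:
servo_tool([
  [[0,0,-2,0],[0,0,-3,0],[0,0,-4,0],[0,0,-3,0],[0,0,-2,0],[0,0,-2,0],[0,0,0,0]],
])

```text
t: 44.18
tool_pos: [446.0, -365.3, 257.6]
tool_rot: [3.069, -0.666, 0.005]
force: [0.6, 0.1, -2.2]
gripper_width: 0.58
grasp_force: 41.8
```

```bash
python3 -c "
from st import *
where();st(-98,180,.204+np.pi)"
```

```text
stand x,y [-274.95 -334.55] z 257.6 rel yaw -0.6312 F stand x,y,z [ 0.57 -0.04 -2.19] t 44.17
at [ 446.  -365.3  257.6] -0.4272 t 44.17 shift-then-turn [ -5.46 -37.45   7.76] turn 2.51 turn-first shift [-17.7   33.46   7.76]
```

Request:
servo_tool([
  [[-0.5,-3,0,0],[-0.7,-4.8,0,0],[-0.7,-5,0,0],[-0.7,-5,0,0],[-0.7,-5,0,0],[-0.7,-5,0,0],[-0.7,-5,0,0],[-0.7,-4.6,0,0],[0,0,0,-0.173],[0,0,0,-0.18],[0,0,0,-0.18],[0,0,0,-0.18]],
])

```text
t: 45.68
tool_pos: [551.3, -2.3, 254.7]
tool_rot: [-3.108, -0.457, 0.002]
force: [0.1, -0.2, -1.5]
gripper_width: 0.577
grasp_force: 42.0
```

Request:
servo_tool([
  [[0,0,0,-0.18],[0,0,0,-0.18],[0,0,0,-0.18],[0,0,0,-0.18],[0,0,0,-0.18],[0,0,0,-0.18],[0,0,0,-0.18],[0,0,0,-0.18],[0,0,0,-0.18],[0,0,0,-0.18],[0,0,0,-0.18],[0,0,0,-0.18]],
])

```text
t: 47.18
tool_pos: [551.3, -2.4, 254.7]
tool_rot: [-1.062, -2.955, 0.001]
force: [-0.2, -0.3, -1.0]
gripper_width: 0.58
grasp_force: 42.0
```

Request:
servo_tool([
  [[0,0,2.5,-0.18],[0,0,2.5,-0.18],[0,0,2.7,-0.18],[0,0,0,-0.18],[0,0,0,-0.18],[0,0,0,0],[0,0,0,0]],
])

```text
t: 48.05
tool_pos: [551.5, -2.4, 178.2]
tool_rot: [0.314, -3.125, -0.0]
force: [-0.0, -0.0, -1.6]
gripper_width: 0.583
grasp_force: 42.0
```

```bash
python3 -c "
from st import *
where();st(-30.5,108,.204+np.pi)"
```

```text
stand x,y [-98.14  -0.51] z 178.2 rel yaw -3.1455 F stand x,y,z [-0.04 -0.03 -1.64] t 48.05
at [551.5  -2.4 178.2] -2.9415 t 48.05 shift-then-turn [-6.76  0.08  7.02] turn -0.004 turn-first shift [-6.76  0.05  7.02]
```

Request:
servo_tool([
  [[0,0.05,2.5,-0.004],[0,0,2.5,0],[0,0,1.4,0],[0,0,0.6,0],[-2,0,0,0],[-2.3,0,0,0],[-1.5,0,0,0],[-1,0,0,0],[0,0,0,0],[0,0,0,0]],
])

```text
t: 49.3
tool_pos: [617.7, 12.1, 108.4]
tool_rot: [0.326, -3.124, -0.0]
force: [-0.1, 1.0, -0.9]
gripper_width: 0.582
grasp_force: 42.1
```

```bash
python3 -c "
from st import *
where()"
```

```text
stand x,y [-30.37   0.22] z 108.4 rel yaw -3.1376 F stand x,y,z [ 0.08  1.02 -0.91] t 49.3
```

Request:
servo_tool([
  [[-0.2,0,0,0],[-0.2,0,0,0],[-0.2,0,0,0],[-0.1,0,0,0],[-0.1,0,0,0],[-0.1,0,0,0],[0,0,0,0],[0,0,0,0]],
])

```text
t: 50.3
tool_pos: [626.8, 14.0, 108.3]
tool_rot: [0.326, -3.124, -0.0]
force: [-4.1, -1.3, 0.3]
gripper_width: 0.583
grasp_force: 42.1
```

```bash
python3 -c "
from st import *
where()"
```

```text
stand x,y [-21.07   0.25] z 108.3 rel yaw -3.1374 F stand x,y,z [-4.29 -0.41  0.31] t 50.3
```

Request:
servo_tool([
  [[-0.1,0,0,0],[-0.07,0,0,0],[-0.05,0,0,0],[-0.03,0,0,0],[0,0,0,0],[0,0,0,0]],
])

```text
t: 51.05
tool_pos: [629.3, 14.5, 108.4]
tool_rot: [0.326, -3.124, -0.0]
force: [-4.4, -2.5, 0.8]
gripper_width: 0.582
grasp_force: 42.1
```

```bash
python3 -c "
from st import *
where()"
```

```text
stand x,y [-18.57   0.25] z 108.4 rel yaw -3.1374 F stand x,y,z [-4.85 -1.53  0.76] t 51.05
```

Request:
servo_tool([
  [[-0.05,0,0,0],[-0.05,0,0,0],[0,0,0,0],[0,0,0,0]],
])

```text
t: 51.55
tool_pos: [629.6, 14.5, 108.3]
tool_rot: [0.326, -3.122, -0.0]
force: [-12.6, -3.5, 5.3]
gripper_width: 0.582
grasp_force: 42.8
```

```bash
python3 -c "
from st import *
where()"
```

```text
stand x,y [-18.23   0.24] z 108.3 rel yaw -3.1375 F stand x,y,z [-13.01  -0.88   5.3 ] t 51.55
```

Request:
servo_tool([
  [[0.03,0,0,0],[0,0,0,0],[0,0,0,0],[0,0,0,0],[0,0,0,0],[0,0,0,0],[0,0,0,0],[0,0,0,0],[0,0,0,0],[0,0,0,0],[0,0,0,0],[0,0,0,0]],
])

```text
t: 53.05
tool_pos: [629.5, 14.5, 108.3]
tool_rot: [0.326, -3.123, -0.0]
force: [-10.4, -3.3, 4.4]
gripper_width: 0.581
grasp_force: 42.7
```

Request:
servo_tool([
  [[0.3,0,0,0],[0.7,0,0,0],[2,0,0,0],[2.5,0,0,0],[2.5,0,0,0],[0,0,-2,0],[0,0,-3,0],[0,0,-2,0.16],[0,0,0,0.18],[0,0,0,0.18],[0,0,0,0.18],[0,0,0,0.18]],
])

```text
t: 54.55
tool_pos: [551.8, -1.8, 178.6]
tool_rot: [1.044, 2.962, 0.001]
force: [-0.3, 0.3, -1.2]
gripper_width: 0.582
grasp_force: 42.1
```

Request:
servo_tool([
  [[0,0,0,0.18],[0,0,0,0.18],[0,0,0,0.18],[0,0,0,0.18],[0,0,0,0.18],[0,0,0,0.18],[0,0,0,0.18],[0,0,0,0.18],[0,0,0,0.18],[0,0,0,0.18],[0,0,0,0.18],[0,0,0,0.18]],
])

```text
t: 56.05
tool_pos: [551.8, -1.8, 178.6]
tool_rot: [3.105, 0.476, 0.002]
force: [-0.2, 1.1, -2.1]
gripper_width: 0.582
grasp_force: 42.1
```

```bash
python3 -c "
from st import *
where();st(-30.5,108,.204)"
```

```text
stand x,y [-9.768e+01  4.000e-02] z 178.6 rel yaw 0.1 F stand x,y,z [ 0.03  1.09 -2.11] t 56.05
at [551.8  -1.8 178.6] 0.304 t 56.05 shift-then-turn [6.68 0.67 7.06] turn 0.1 turn-first shift [6.72 0.   7.06]
```

Request:
servo_tool([
  [[0,0,2.5,0.1],[0,0,2.5,0],[0,0,1.4,0],[0,0,0.65,0],[2,0,0,0],[2.2,0,0,0],[1.5,0,0,0],[1,0,0,0],[0,0,0,0],[0,0,0,0]],
])

```text
t: 57.3
tool_pos: [616.9, 12.0, 107.9]
tool_rot: [-3.124, -0.329, 0.0]
force: [0.7, -0.3, -0.6]
gripper_width: 0.583
grasp_force: 42.1
```

```bash
python3 -c "
from st import *
where()"
```

```text
stand x,y [-31.14   0.32] z 107.9 rel yaw 0.0057 F stand x,y,z [ 0.64 -0.46 -0.61] t 57.3
```

Request:
servo_tool([
  [[0.2,0,0,0.005],[0.2,0,0,0],[0.2,0,0,0],[0.1,0,0,0],[0.1,0,0,0],[0.1,0,0,0],[0.1,0,0,0],[0,0,0,0],[0,0,0,0]],
])

```text
t: 58.42
tool_pos: [627.0, 14.1, 107.8]
tool_rot: [-3.125, -0.321, 0.0]
force: [-4.0, -1.2, 0.9]
gripper_width: 0.584
grasp_force: 42.1
```

```bash
python3 -c "
from st import *
where()"
```

```text
stand x,y [-20.87   0.34] z 107.8 rel yaw 0.0007 F stand x,y,z [-4.16 -0.37  0.92] t 58.42
```

Request:
servo_tool([
  [[0.1,0,0,0],[0.07,0,0,0],[0.06,0,0,0],[0.04,0,0,0],[0,0,0,0],[0,0,0,0]],
])

```text
t: 59.18
tool_pos: [629.4, 14.6, 107.8]
tool_rot: [-3.125, -0.321, 0.002]
force: [-7.7, -2.7, 3.4]
gripper_width: 0.584
grasp_force: 42.5
```

```bash
python3 -c "
from st import *
where()"
```

```text
stand x,y [-18.45   0.34] z 107.8 rel yaw 0.0008 F stand x,y,z [-8.11 -1.06  3.4 ] t 59.17
```

Request:
servo_tool([
  [[0.02,0,0,0],[0,0,0,0],[0,0,0,0],[0,0,0,0],[0,0,0,0],[0,0,0,0],[0,0,0,0],[0,0,0,0],[0,0,0,0],[0,0,0,0],[0,0,0,0],[0,0,0,0]],
])

```text
t: 60.68
tool_pos: [629.4, 14.6, 107.8]
tool_rot: [-3.125, -0.321, 0.003]
force: [-11.1, -1.8, 4.1]
gripper_width: 0.581
grasp_force: 42.5
```

Request:
servo_tool([
  [[-0.3,0,0,0],[-0.7,0,0,0],[-2,0,0,0],[-2.5,0,0,0],[-2.5,0,0,0],[0,0,-3,0],[0,0,-4,0],[0,0,-4,0],[0,0,0,0.1],[0,0,0,0.1],[0,0,0,0]],
])

```text
t: 62.05
tool_pos: [551.6, -1.5, 218.1]
tool_rot: [-3.141, -0.009, -0.002]
force: [1.1, -0.5, -1.1]
gripper_width: 0.581
grasp_force: 42.2
```

```bash
python3 go.py 425 300 98 0
python3 - <<'E'
from h import *
t=optics.read_camera('top');g=cv2.cvtColor(t,cv2.COLOR_RGB2GRAY);cv2.imwrite('pics/t12.png',t[:,:,::-1])
P=proj(cam('top'),[[431,170,64],[406,145,64],[456,195,64]]);print(np.round(P),g[195:225,155:180].min(),g[195:225,155:180].max())
E
```

```text
at [551.6  -1.5 218.1] 0.0054 t 62.05 shift-then-turn [-12.5  -30.22  12.01] turn 0.005 turn-first shift [-12.66 -30.15  12.01]
[[186. 210.]
 [194. 218.]
 [179. 202.]] 135 240
```

Request:
servo_tool([
  [[-1.5,-3.4,0,0],[-2.2,-5.2,0,0],[-2.2,-5.4,0,0],[-2.2,-5.4,0,0],[-2.2,-5.4,0,0],[-1.5,-3.6,0,0],[-0.7,-1.8,0,0],[0,0,3,0],[0,0,3,0],[0,0,3,0],[0,0,0,0],[0,0,0,0]],
])

```text
t: 63.6
tool_pos: [425.8, 299.8, 129.0]
tool_rot: [-3.141, -0.008, -0.002]
force: [-0.2, -0.7, -1.1]
gripper_width: 0.582
grasp_force: 42.0
```

Request:
servo_tool([
  [[0,0,1.5,0],[0,0,1,0],[0,0,0.4,0],[0,0,0.1,0],[0,0,0,0],[0,0,0,0]],
])

```text
t: 64.35
tool_pos: [425.2, 299.9, 98.1]
tool_rot: [-3.141, -0.008, -0.001]
force: [0.3, -0.0, -1.7]
gripper_width: 0.584
grasp_force: 42.0
```

```bash
python3 go.py 425 300 97.3 0
```

```text
at [425.2 299.9  98.1] 0.0048 t 64.35 shift-then-turn [-0.02 -0.01  0.08] turn 0.005 turn-first shift [-0.02 -0.01  0.08]
```

Release, lift and swing clear so the top camera can see everything.

Request:
servo_tool([
  [[0,0,0.07,0],[0,0,0,0]],
])

```text
t: 64.6
tool_pos: [425.1, 299.9, 97.2]
tool_rot: [3.142, 0.008, 0.0]
force: [0.6, -0.2, -0.9]
gripper_width: 0.579
grasp_force: 42.0
```

Request:
servo_tool([
  [[0,0,0,0],[0,0,0,0],[0,0,0,0],[0,0,0,0],[0,0,0,0],[0,0,-1,0],[0,0,-3,0],[0,0,-5,0],[0,0,-6,0],[0,0,-6,0],[0,0,0,0],[0,0,0,0]],
], hand=1)

```text
t: 66.1
tool_pos: [424.9, 299.7, 307.0]
tool_rot: [3.141, 0.008, -0.0]
force: [-0.3, -0.1, -0.9]
gripper_width: 1.001
grasp_force: 0.0
```

Request:
servo_tool([
  [[0,6,0,0],[0,6,0,0],[0,6,0,0],[0,6,0,0],[0,6,0,0],[0,6,0,0],[0,6,0,0],[0,6,0,0],[0,6,0,0],[-1,6,0,0],[-3,6,0,0],[-3,6,0,0]],
])

```text
t: 67.6
tool_pos: [361.4, -413.8, 305.5]
tool_rot: [-3.139, -0.008, 0.003]
force: [0.5, 0.4, -0.2]
gripper_width: 1.003
grasp_force: 0.0
```

Run:
```python
from h import *
T=cam('top');t=optics.read_camera('top');b=cv2.imread('pics/top0.png')[:,:,::-1];cv2.imwrite('pics/t13.png',t[:,:,::-1])
d=(np.abs(t.astype(int)-b).max(2)>45).astype(np.uint8);d=cv2.morphologyEx(d,cv2.MORPH_OPEN,np.ones((2,2)))
n,l,st,ce=cv2.connectedComponentsWithStats(d[:250]);
for s,c in zip(st[1:],ce[1:]):
    if s[4]>8:print(s,np.round(c))
print(np.round(proj(T,[[431,170,64],[425,300,64],[641,-255,154],[425,300,4],[431,170,4]])))
g=cv2.cvtColor(t,cv2.COLOR_RGB2GRAY)
for x,y in((186,210),(140,210)):print(g[y-16:y+17:2,x-16:x+17:2])
```

```text
[307 194   4   3   9] [308. 195.]
[313 196  12   7  33] [319. 198.]
[ 376  197   80   53 2093] [419. 227.]
[342 199  15  19  55] [347. 210.]
[351 198  11  16  56] [357. 204.]
[193 200   7  21  95] [196. 210.]
[180 204  14  14  95] [184. 209.]
[131 208  22  21 281] [143. 219.]
[357 221  17  13 139] [366. 228.]
[369 244  19   6  76] [378. 247.]
[[186. 210.]
 [146. 212.]
 [322. 137.]
 [152. 213.]
 [190. 211.]]
[[237 238 236 237 235 235 235 235 235 234 234 232 233 233 232 233 232]
 [237 238 238 236 236 236 236 235 234 235 234 234 234 234 232 232 232]
 [238 237 237 237 236 236 236 236 236 235 234 235 195 230 233 234 232]
 [238 237 237 238 236 236 237 236 235 236 236 237 160 129 202 232 232]
 [238 237 238 237 239 230 231 230 232 231 231 230 147 120 192 234 233]
 [238 237 237 238 238 116 110 133 136 138 130 153 146 119 191 233 233]
 [237 238 237 238 239 114 118 200 237 236 236 235 147 121 192 234 232]
 [238 239 238 238 239 106 113 191 236 236 236 237 144 122 196 234 233]
 [238 238 238 239 240 109 116 196 237 236 236 237 133 122 207 234 234]
 [239 238 238 239 223 105 114 197 236 236 235 236 
[... 1026 characters left out ...]
239 239 238 238 238 239 239 240 187  87 102 207 239 239 239]
 [238 239 239 239 241 240 240 240 240 241 190  85  87 158 235 239 238]
 [238 239 239 182 166 167 144 138 138 139 164  87  87 155 236 239 238]
 [239 238 241 132  82  81 153 237 240 242 190  87  86 161 239 240 239]
 [239 239 241 132  84  84 156 237 239 240 189  86  87 155 236 239 239]
 [239 238 241 134  84  86 154 237 239 240 188  86  87 154 235 239 238]
 [238 238 240 133  85  84 153 236 238 240 188  87  88 153 236 238 239]
 [239 238 241 133  83  86 156 237 239 239 191  89  86 153 236 239 239]
 [238 238 240 133  82  83 153 235 239 240 189  85  85 155 236 239 239]
 [239 239 239 223 202 228 231 232 210 203 151 101  97 155 235 238 239]]
```

Top-view differences: nothing has changed at the scanner, cup, beaker, card or stand. s2 and s3 both show as open rims with the floor visible through them, so they are upright in the tray. s3 sits slightly off where I released it, so I'm checking that it is at rest before handing in.

Request:
servo_tool([
  [[0,0,0,0],[0,0,0,0],[0,0,0,0],[0,0,0,0],[0,0,0,0],[0,0,0,0],[0,0,0,0],[0,0,0,0]],
])

```text
t: 68.65
tool_pos: [362.6, -412.3, 307.2]
tool_rot: [-3.142, -0.007, -0.0]
force: [-0.8, 0.1, -0.7]
gripper_width: 0.999
grasp_force: 0.0
```

Run:
```python
from h import *
T=cam('top');S=cam('scene');t=optics.read_camera('top');a=cv2.imread('pics/t13.png')[:,:,::-1]
d=np.abs(t.astype(int)-a).max(2)[100:245,95:300];print('moved px',(d>40).sum())
g=cv2.cvtColor(t,cv2.COLOR_RGB2GRAY);m=np.zeros_like(g);m[190:236,118:172]=g[190:236,118:172]<200
c=max(cv2.findContours(m,0,1)[0],key=cv2.contourArea);print(cv2.boundingRect(c),cv2.minAreaRect(c))
print(np.round(plane(T,[(143,220)],64)))
for x in(425,407):
  print(x,np.round(proj(T,[[x+i,300+j,z] for z in(64,4) for i in(25,-25) for j in(25,-25)])).astype(int).tolist())
print(g[206:234:2,124:160:2])
```

```text
moved px 0
(130, 207, 22, 21) ((140.5, 217.0), (20.0, 21.0), 90.0)
[[398. 309.  64.]]
425 [[139, 204], [154, 204], [138, 220], [153, 220], [144, 206], [159, 206], [144, 220], [159, 220]]
407 [[138, 210], [154, 210], [138, 225], [153, 225], [144, 211], [159, 211], [144, 226], [158, 226]]
[[239 238 238 239 238 239 238 239 239 239 235 232 238 240 238 238 239 238]
 [238 239 239 239 239 239 238 238 238 239 186  86 103 206 239 239 239 238]
 [238 239 239 240 240 241 240 240 240 242 189  87  86 157 236 239 239 239]
 [239 239 240 182 167 167 145 138 138 140 164  87  86 154 235 238 238 238]
 [238 238 241 132  83  83 152 237 240 241 188  88  85 161 240 239 239 239]
 [238 238 240 133  86  84 156 236 239 240 189  87  87 156 235 239 238 238]
 [238 238 241 133  82  83 155 236 239 240 189  86  87 154 236 238 238 239]
 [238 239 241 134  84  85 155 237 238 240 188  86  87 155 235 239 239 239]
 [238 238 241 133  86  83 154 236 238 240 188  86  87 153 236 239 239 239]
 [238 238 240 131  83  84 155 236 239 240 188  85  86 154 236 239 238 239]
 [239 239 239 224 203 229 231 232 210 203 154 100 100 153 235 238 239 238]
 [239 238 239 239 238 238 237 233 239 238 241 240 240 239 239 238 238 238]
 [238 238 238 238 239 238 239 238 238 238 238 238 239 238 239 238 239 239]
 [238 238 239 238 238 238 238 237 238 238 239 238 238 238 238 237 238 238]]
```

```bash
python3 -c "
from bench import r
print(r.close_job())"
```

```text
the job is handed in; nothing more can be done
None
```

I've handed the job in at about 69 s. I held the scanner on the label for over 2 s and put it back, though there was no readout to confirm the read. s1 was absent. I gauged s2 and then s3 on both faces, and both stand upright in the white tray; s3 sits about 2 cm from where I set it down. The cup and beaker weren't touched.

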